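# Pack the lens barrel and hang its bracket on the studs

## Task

While the lens bracket stands on the bench, stack all the loose metal rings flat inside its open barrel, the thickest at the bottom and each thinner one on top of it. Then lift the bracket by its tab, slip both keyholes of its back plate over the two headed studs on the grey board, and slide it fully down so that it hangs locked behind the heads, rings still in place. Leave the other things on the bench where they are.

Things in the scene. Friction and masses are not known exactly. Their poses are not given: they have to be found in the camera images.
- bracket: Lens bracket, loose, bare metal, 0.36 kg plus 0.04 kg a ring. Origin: on the barrel's axis, at the underside. z up, x from the barrel to its back plate, y along the plate; all its points share these axes. Back plate: flat, upright, 5 mm thick, 96 mm wide (y), 72 mm high, mid-thickness at x = +62.5 mm, joined to the barrel by a rib at y = 0. Keyholes go through the plate
- tab (a point): Centre of the bracket's flat lifting tab, its handle above the back plate: 10 mm thick (x), 40 mm wide (y), its free part reaches 19 mm above and below this point, which lies 91 mm above the bracket's underside and 60 mm in +x of the barrel's axis. The tab's rear face is flush with the plate's. Grip its two broad faces (fingers closing along x), firmly: 80 to 100 N
- bore_floor (a point): Centre of the bore's floor in the bracket's barrel, 6 mm above its underside. Open-topped upright tube: bore 62 mm, outside 70 mm across, rim 66 mm above this point (80 mm across), flared over its top 11 mm. Two full-height finger slots 36 mm wide cut the wall at +y and -y, so fingers holding a ring across y can follow it down to the floor
- entry_l (a point): Centre of the round entry (20 mm across) of the +y keyhole in the back plate, mid-thickness, 30 mm above the bracket's underside; bracket axes. A slot 8.5 mm wide rises from the entry
- entry_r (a point): The same for the keyhole at -y (the two are 56 mm apart)
- lock_l (a point): Where the stud's neck lies in the +y keyhole when the bracket is fully down on it, at the top of the slot: 23 mm straight above the entry's centre, mid-thickness of the plate
- lock_r (a point): The same for the keyhole at -y
- board: Fixed grey upright board 200 mm wide (y), 110 mm high, 14 mm thick, its foot behind it. Origin: bottom centre of the front face. x points into the board, away from the robot; z up. When hung, bracket and board have the same axes: plate flat on the board, barrel towards the robot, the tab standing above the board's top edge, the bracket's underside 39 mm above the bench
- stud_l (a point): Middle of the neck of the headed stud at the board's +y side, 92 mm above the bench, 4 mm in front of the board's face; board axes. The stud sticks out towards the robot (-x): neck 6 mm across and 8 mm long, then a round head 14 mm across and 4 mm thick, 12 mm from the face in all
- stud_r (a point): The same for the stud at the board's -y side (56 mm from the other)
- ring_22_c (a point): Centre (half-way up) of a loose bare-metal ring, 58 mm outside, 22 mm high, hole 42 mm across (wall 8 mm), 0.04 kg; z is its axis and either face may be up. Sometimes absent
- ring_18_c (a point): Centre (half-way up) of a loose bare-metal ring, 58 mm outside, 18 mm high, hole 46 mm across (wall 6 mm), 0.04 kg; z is its axis and either face may be up. Sometimes absent
- ring_14_c (a point): Centre (half-way up) of a loose bare-metal ring, 58 mm outside, 14 mm high, hole 32 mm across (broad wall, 13 mm), 0.04 kg; z is its axis and either face may be up. Sometimes absent
- ring_10_c (a point): Centre (half-way up) of a loose bare-metal ring, 58 mm outside, 10 mm high, hole 47 mm across (wall 5.5 mm), 0.04 kg; z is its axis and either face may be up. Sometimes absent
- jar_a: Bystander: pigment jar with black lid, 52 mm across, 62 mm high; origin at the centre of its underside. Not part of the job, leave where it stands
- wax: Bystander: yellow wax block 40x55x18 mm; origin at the centre of its underside. Not part of the job, leave where it stands
- jar_b: Bystander: pigment jar with black lid, 57 mm across, 70 mm high; origin at the centre of its underside. Not part of the job, leave where it stands
- cork: Bystander: cork pad 56x80x20 mm; origin at the centre of its underside. Not part of the job, leave where it stands
Mind the look-alikes: they are no part of the job. Of the things that look like the bracket, the largest one is meant.

How it is judged:
By the outcome, as a careful person would: the job done as asked, in the order asked, and still so for the second after the job is handed in, with the robot touching nothing.
Of ring_22, ring_18, ring_14, ring_10 only 3 to 4 are there at a start; the rules pass over those that are not, and their reading is None.
At some moment in a run one of ring_22, ring_18, ring_14, ring_10 may be knocked a few centimetres aside while the robot is not near it.
Once in a run the grip may slacken for a moment while it holds something.
It also fails if it takes over 210 s, if anything falls off the work surface, if the arm or the gripper's body presses on something with over 40 N, if the wrist force passes 120 N, or if a joint passes its speed limit or range.

## Robot

A 6-joint arm with a two-finger parallel gripper is mounted at the origin on a cart in front of the work surface, level with it; the furniture and walls round the work are solid. World frame = base frame: x ahead of the robot, y to its left, z up, the work surface at z = 0. Lengths are in m, angles in rad, forces in N, time in s.
With the tool pointing down it reaches from about 0.25 to 0.775 m from the base axis. Payload 8.9 kg.
Tool frame: the origin (TCP) lies on the mounting face of the last link; the fingertips stand 173 mm ahead of it and the grasp point (between the pads) lies 155 mm ahead of it; z points along the fingers, y is the direction in which the jaws open and shut (so a half turn about z gives the same grasp; the last joint's range is limited). The gripper opens to 85 mm and grips with 20 to 120 N. Pads are 22 mm wide; open, the fingers measure 114 mm over their backs; the gripper's body (76 mm by 85 mm) begins 54 mm behind the grasp point. The pads swing forward as they close: fully open they stand 13 mm farther back than shut.
Start: joints at [1.018, 0.291, -0.153, 1.127, 0, 1.431], TCP at [0.211, 0.481, 0.405] pointing down, gripper open.
Joint ranges: [-2.52, 2.52], [-0.91, 1.74], [-1.3, 1.37], [-1.96, 2.02], [-1.52, 1.47], [-3.14, 3.14]. Speed limits (rad/s): [2.22, 2.22, 2.79, 3.14, 3.14, 3.14].

## Interface

Orientations are given as [roll, pitch, yaw] about the fixed x, y, z axes, in that order (R = Rz(yaw) Ry(pitch) Rx(roll)).
In Python, from bench import state, snapshot, camera_params, close_job, silhouettes gives the robot as it stands.
- The arm moves only by the tool carry_out, never from a script. Its argument "moves" is a list of rows, each a list of 7 numbers: the closure in counts, from 0 (fully open) to 255 (shut), then the shift along the tool's x, y, z in mm, then the turn, a rotation vector about the tool's x, y, z in degrees. A call has 1 to 12 rows; each row is the pose to reach, as a shift and turn from the pose commanded when the call began, along the tool's axes at that moment; what a row does not reach only later rows make up. A row lasts 1/8 s, in which the tool goes at most 62.5 mm and 10.7 degrees, less where a joint would pass 70% of its speed; a pose out of reach is approached as far as the arm can. A call with a gripper value outside its range is refused whole. The fingers move at their own pace and stop on an object; "squeeze" is the grip in N (left out, the last holds). Time passes only in rows, so rows that repeat a pose let the fingers close. It gives the time, the measured TCP pose, the force and the opening at its end, in the units of the state.
- state(): the state, without advancing time (a new reading comes with each control period).
- snapshot(name): name is "side" or "top"; returns the picture (420x560x3 uint8, blue, green, red); there is no depth.
- camera_params(name): a dict with "fov_y" (degrees; the focal length in pixels is half the picture's height over the tangent of half this angle, whatever the lens; pixels are square), "cx", "cy" (the principal point, pixels), "R" (3x3) and "t" (3): a world point X has camera coordinates R X + t. Camera axes: x right, y down, z forward; pixel columns grow to the right and rows downward; lengths in m; the calibration is good to about 2 mm. A picture is of the moment at which its call begins. camera_params takes no time and is no camera call.
- close_job(): hands the job in, once; it reports no verdict.
Trained networks look in the newest picture that a camera, given by its name, has taken for a name from the list of things; names that differ only in an ending like _2 or _b are one class to them, and where a whole thing is asked for, a point or a joint stands for the part that bears it (a point fixed in the world has none). Each returns a list of dicts, best first, with "conf" (0 to 1); they miss things now and then, are a little off and sometimes report something else, mostly with a low value. They report only what shows in the picture. A call takes as long as a camera call. They do not tell look-alikes from the thing itself.
- silhouettes(camera, name): "mask" (420x560 bool, what is visible of it) and "at" ([row, column] in pixels, amid what is visible of it).
The state is a dict: "clock": time; "q": joint angles; "dq": joint speeds; "joint_torque": joint torques, N m; "ee_pos": TCP position; "tool_rot": TCP orientation; "ft_force": force on the tool from outside, world axes, zero at the start; "torque": the same for the moment, N m; "opening": finger opening in m.
Only numpy, scipy, OpenCV 4.12 (cv2) and the standard library are available. Lean on these libraries where they do the work, as an engineer would, in place of code of your own. Each camera call takes 0.05 s, during which the arm holds its last target. There are 200 camera calls.

## Working session

There is one attempt and no reset: what is moved stays moved. The work goes in short steps, Python scripts to look and compute and a tool call to move; the robot and the scene stay as the last step left them, time stands still between calls to the robot, and variables do not carry over. Pictures are saved under pics/ and viewed, about 12 in all and at most 16, crops included, and the job is handed in when it is done.

Besides the shell and the picture viewer there is one more tool, called after ">>>" as name([rows], argument=value, ...), one row to a line, values as JSON. carry_out: Moves the arm, as the interface text tells. Its arguments: {"type":"object","properties":{"moves":{"type":"array","items":{"type":"array","items":{"type":"number"}}},"squeeze":{"type":"number"}},"required":["moves"]}

```bash
ls; mkdir -p pics; python3 - <<'E'
from bench import *
import cv2
s=state();print({k:s[k] for k in('clock','q','ee_pos','tool_rot','ft_force','opening')})
for n in('side','top'):
    print(n,camera_params(n)); cv2.imwrite(f'pics/{n}0.png',snapshot(n))
E
```

```text
pics
{'clock': 0.0, 'q': array([ 1.01766591e+00,  2.91273698e-01, -1.54108553e-01,  1.12672120e+00,
       -1.80810401e-07,  1.43152131e+00]), 'ee_pos': array([0.21099582, 0.48050123, 0.40414222]), 'tool_rot': array([-3.14029816e+00, -1.81283063e-04,  2.72773714e+00]), 'ft_force': array([ 0.02618636, -0.84255964, -0.3901043 ]), 'opening': 0.08531777019541648}
side {'fov_y': 51.468451161379036, 'cx': 285.5589480971244, 'cy': 208.68603355790708, 'R': array([[ 0.81794554, -0.57491732, -0.02086063],
       [-0.20916611, -0.2634141 , -0.9417338 ],
       [ 0.53592409,  0.7746503 , -0.33571161]]), 't': array([-0.41435715,  0.20060293,  0.92468268])}
top {'fov_y': 56.45141968119153, 'cx': 276.25295633392767, 'cy': 204.23789174723603, 'R': array([[ 2.98926221e-02, -9.99553055e-01, -3.49362672e-04],
       [-9.75129136e-01, -2.90854042e-02, -2.19720747e-01],
       [ 2.19612382e-01,  6.90870297e-03, -9.75562746e-01]]), 't': array([-0.0047542 ,  0.50393391,  0.95536209])}
```

View pics/side0.png

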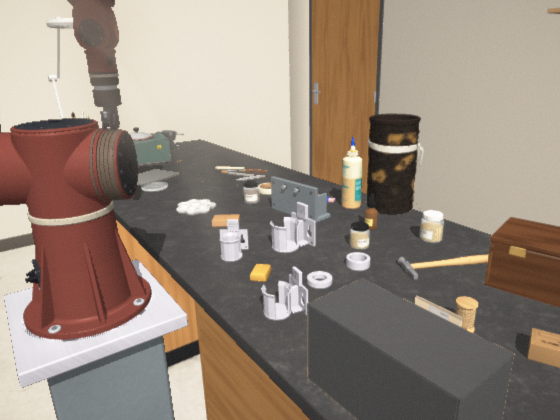

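View pics/top0.png

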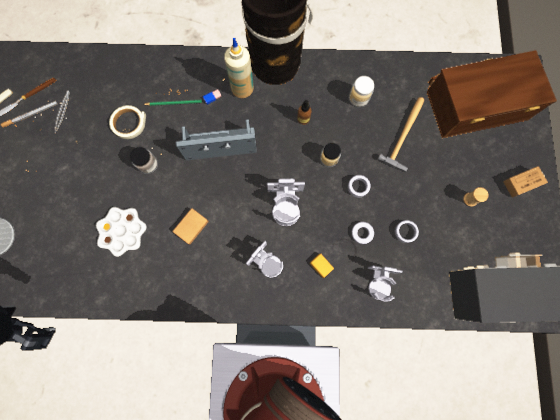

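```bash
cat >h.py <<'E'
import numpy as np,cv2
from bench import *
from scipy.spatial.transform import Rotation as Rt
C={}
for n in('side','top'):
    p=camera_params(n);C[n]=(210/np.tan(np.radians(p['fov_y']/2)),p['cx'],p['cy'],np.array(p['R']),np.array(p['t']))
def proj(n,X):
    f,cx,cy,R,t=C[n];c=np.atleast_2d(X)@R.T+t
    return np.c_[cx+f*c[:,0]/c[:,2],cy+f*c[:,1]/c[:,2]]
def back(n,u,v,z):
    f,cx,cy,R,t=C[n];d=R.T@np.array([(u-cx)/f,(v-cy)/f,1]);o=-R.T@t
    return o+d*(z-o[2])/d[2]
def crop(n,img,x0,x1,y0,y1,k,name):
    cv2.imwrite('pics/'+name,cv2.resize(img[y0:y1,x0:x1],None,fx=k,fy=k,interpolation=cv2.INTER_CUBIC))
E
python3 - <<'E'
from h import *
im={n:snapshot(n) for n in C}
for nm in('ring_22_c','ring_18_c','ring_14_c','ring_10_c','bracket','board','stud_l','tab'):
  for n in C:
    for d in silhouettes(n,nm):
      m=d['mask'];ys,xs=np.nonzero(m)
      v,u=d['at'];print(nm,n,round(d['conf'],2),'at uv',u,v,'bbox',xs.min(),xs.max(),ys.min(),ys.max(),'area',m.sum(),'world z=.01',back(n,u,v,.01).round(3)[:2])
a=cv2.resize(im['top'][165:255,335:430],None,fx=6,fy=6,interpolation=cv2.INTER_CUBIC)
cv2.imwrite('pics/c1.png',a)
a=cv2.resize(im['side'][170:330,210:390],None,fx=4,fy=4,interpolation=cv2.INTER_CUBIC)[:600]
cv2.imwrite('pics/c2.png',a)
E
```

```text
ring_22_c side 0.74 at uv 357.0 260.2 bbox 346 369 252 269 area 356 world z=.01 [ 0.574 -0.209]
ring_22_c side 0.41 at uv 300.9 199.2 bbox 271 329 176 221 area 1663 world z=.01 [0.751 0.255]
ring_22_c top 0.77 at uv 363.4 185.3 bbox 348 370 176 196 area 215 world z=.01 [ 0.574 -0.226]
ring_22_c top 0.66 at uv 286.1 203.6 bbox 268 303 180 225 area 1067 world z=.01 [ 0.517 -0.016]
ring_18_c side 0.73 at uv 250.7 189.8 bbox 243 259 180 203 area 345 world z=.01 [0.671 0.462]
ring_18_c top 0.59 at uv 410.9 234.5 bbox 395 418 222 242 area 165 world z=.01 [ 0.442 -0.35 ]
ring_14_c side 0.55 at uv 319.3 278.0 bbox 307 331 271 288 area 374 world z=.01 [ 0.444 -0.223]
ring_14_c side 0.42 at uv 293.3 232.2 bbox 270 315 202 251 area 1459 world z=.01 [0.555 0.03 ]
ring_14_c top 0.59 at uv 359.6 240.1 bbox 351 373 223 244 area 309 world z=.01 [ 0.423 -0.213]
ring_14_c top 0.51 at uv 408.6 223.8 bbox 395 418 221 241 area 197 world z=.01 [ 0.471 -0.345]
bracket side 0.98 at uv 293.7 235.2 bbox 271 314 202 251 area 1393 world z=.01 [0.543 0.012]
bracket side 0.93 at uv 233.2 238.4 bbox 220 247 219 26
[... 700 characters left out ...]
t uv 295.7 197.2 bbox 270 329 176 220 area 1712 world z=.01 [0.751 0.284]
stud_l top 0.58 at uv 218.6 143.8 bbox 176 256 120 160 area 2057 world z=.01 [0.683 0.177]
stud_l top 0.44 at uv 282.1 200.1 bbox 269 304 179 225 area 1099 world z=.01 [ 0.526 -0.005]
tab side 0.98 at uv 293.5 229.4 bbox 270 314 202 251 area 1375 world z=.01 [0.568 0.047]
tab side 0.93 at uv 231.9 239.2 bbox 220 247 219 260 area 869 world z=.01 [0.392 0.094]
tab top 0.83 at uv 264.9 260.8 bbox 248 282 243 276 area 572 world z=.01 [0.361 0.036]
tab top 0.73 at uv 286.6 201.8 bbox 269 303 180 225 area 1067 world z=.01 [ 0.522 -0.017]
tab top 0.67 at uv 384.3 281.8 bbox 369 401 266 301 area 745 world z=.01 [ 0.317 -0.275]
```

View pics/c1.png

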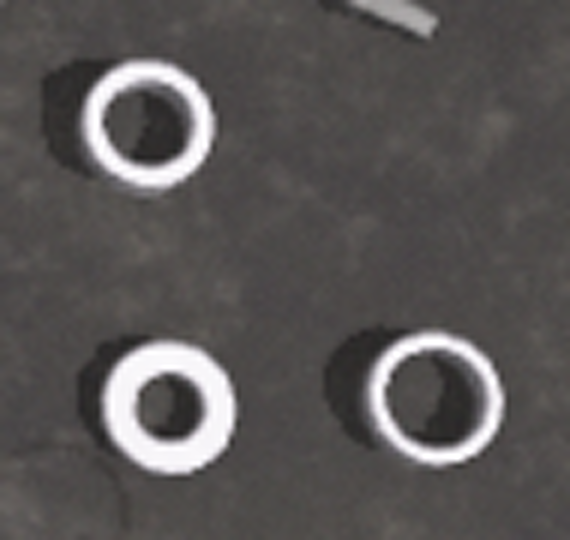

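View pics/c2.png

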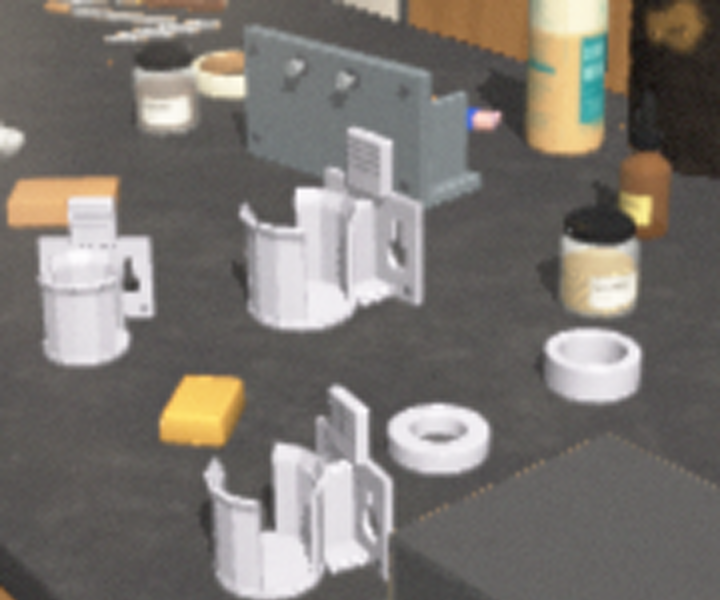

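```bash
cat >>h.py <<'E'
from scipy.optimize import minimize
def hullmask(n,parts,k=4):
    M=np.zeros((420*k,560*k),np.uint8)
    for P in parts:
        q=((proj(n,P)+.5)*k).astype(np.float32); cv2.fillConvexPoly(M,cv2.convexHull(q).astype(np.int32),1)
    return cv2.resize(M.astype(np.float32),(560,420),interpolation=cv2.INTER_AREA)
def box(x0,x1,y0,y1,z0,z1): return np.array([[x,y,z] for x in(x0,x1) for y in(y0,y1) for z in(z0,z1)],float)
def cyl(r,z0,z1,a0=0,a1=2*np.pi,N=40,c=(0,0)):
    a=np.linspace(a0,a1,N);return np.array([[c[0]+r*np.cos(t),c[1]+r*np.sin(t),z] for t in a for z in(z0,z1)])
def bracket_parts():
    P=[cyl(35,0,6)]
    b=np.arcsin(18/35)
    for s in(0,np.pi):
        a=np.linspace(-np.pi/2+b,np.pi/2-b,13)+s
        for i in range(12):
            P.append(cyl(35,0,61,a[i],a[i+1],3)); 
            P.append(np.r_[cyl(35,61,61.1,a[i],a[i+1],3),cyl(40,71.9,72,a[i],a[i+1],3)])
    P+=[box(60,65,-48,48,0,72),box(55,65,-20,20,72,110),box(33,62,-3,3,0,60)]
    return [p/1000 for p in P]
def place(P,x,y,yaw,z=0,pivot=0):
    R=Rt.from_euler('z',yaw).as_matrix();return [p@R.T+[x,y,z] for p in P]
def fit(masks,parts,x0):
    def c(v):
        L=0
        for n,m in masks.items():
            r=hullmask(n,place(parts,*v)); L+=np.abs(r-m).sum()/m.sum()
        return L
    s=np.array([.008,.008,.08]);S=np.array([x0]+[np.array(x0)+s*e for e in np.eye(3)])
    r=minimize(c,x0,method='Nelder-Mead',options=dict(initial_simplex=S,xatol=1e-4,fatol=1e-4)); return r.x,r.fun
E
python3 - <<'E'
from h import *
im={n:snapshot(n) for n in C}
M={n:silhouettes(n,'bracket')[0]['mask'].astype(float) for n in C}
x,f=fit(M,bracket_parts(),[.51,-.015,0.]);print('both',x.round(4),f)
for n in C: x1,f=fit({n:M[n]},bracket_parts(),x);print(n,x1.round(4),f)
# rings from the top by brightness
g=im['top'].min(2)
for nm,(u,v),h in(('22',(359,185),.022),('14',(363,233),.014),('18',(407,231),.018)):
    w=g[v-18:v+18,u-18:u+18]; b=cv2.resize(w,None,fx=8,fy=8,interpolation=cv2.INTER_CUBIC);b=(b>130).astype(np.uint8)
    cs,_=cv2.findContours(b,cv2.RETR_CCOMP,cv2.CHAIN_APPROX_NONE); cs=sorted(cs,key=lambda c:-cv2.contourArea(c))[:2]
    o=[]
    for c in cs:
        (a,bb),d,_=cv2.fitEllipse(c); uu=u-18+(a+.5)/8-.5; vv=v-18+(bb+.5)/8-.5; P=back('top',uu,vv,h); dep=(C['top'][3]@P+C['top'][4])[2]
        o.append((P.round(4),(np.array(d)/8*dep/C['top'][0]*1000).round(1)))
    print(nm,o)
for n in C:
    for nm,p in(('22',0),('14',0)): pass
for d in silhouettes('side','ring_22_c')[:1]+silhouettes('side','ring_14_c')[:1]:
    ys,xs=np.nonzero(d['mask']); print('side',xs.mean(),ys.mean(),back('side',xs.mean(),ys.mean(),.009).round(4))
ov=im['side'].copy();
for n in C:
    q=hullmask(n,place(bracket_parts(),*x)); e=cv2.morphologyEx((q>.5).astype(np.uint8),cv2.MORPH_GRADIENT,np.ones((2,2)))
    ov=im[n].copy(); ov[e>0]=(0,0,255)
    im[n+'o']=ov
A=cv2.resize(im['sideo'][165:260,250:350],(400,380),interpolation=cv2.INTER_CUBIC)
B=cv2.resize(im['topo'][165:260,240:340],(400,380),interpolation=cv2.INTER_CUBIC)
D=cv2.resize(im['side'][170:225,265:335],(400,220*400//280),interpolation=cv2.INTER_CUBIC)[:220]
E=cv2.resize(im['top'][115:165,170:262],(400,217),interpolation=cv2.INTER_CUBIC)[:220];E=cv2.copyMakeBorder(E,0,3,0,0,cv2.BORDER_CONSTANT)
cv2.imwrite('pics/c3.png',np.vstack([np.hstack([A,B]),np.hstack([D[:220],E])]))
E
```

```text
both [ 0.5232  0.0347 -0.6568] 4.081384281790922
side [ 90.5894 209.415  116.045 ] 1.0000871080139373
top [ 0.5213  0.0733 -1.5539] 2.195794235924933
22 [(array([ 0.5708, -0.2123,  0.022 ]), array([57. , 59.8])), (array([ 0.5708, -0.2123,  0.022 ]), array([37.2, 40.1]))]
14 [(array([ 0.4436, -0.2212,  0.014 ]), array([57.4, 60. ])), (array([ 0.4435, -0.2212,  0.014 ]), array([29.7, 30.2]))]
18 [(array([ 0.4504, -0.3376,  0.018 ]), array([56.9, 60.8])), (array([ 0.4503, -0.3376,  0.018 ]), array([42.3, 45.1]))]
side 357.56167979002623 260.745406824147 [ 0.5744 -0.2105  0.009 ]
side 319.1908831908832 278.7435897435897 [ 0.4426 -0.2237  0.009 ]
```

View pics/c3.png

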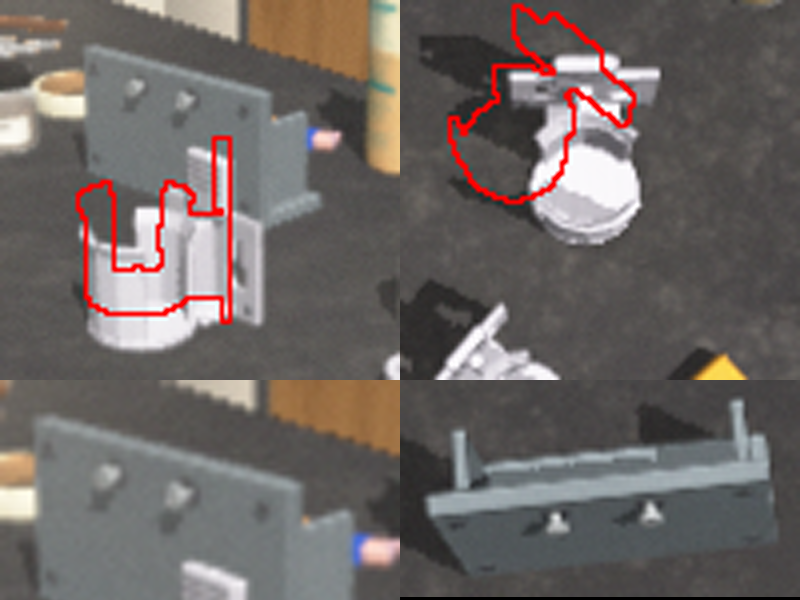

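```bash
python3 - <<'E'
from h import *
im={n:snapshot(n) for n in C}
at={'top':(286,202),'side':(293,233)};M={}
for n in C:
    for k in range(3):
        L=[d for d in silhouettes(n,'bracket') if np.hypot(*(np.array(d['at'][::-1])-at[n]))<12]
        if L: M[n]=L[0]['mask'].astype(float);break
x,f=fit(M,bracket_parts(),[.49,-.015,0.]);print('both',x.round(4),f)
for n in C: x1,f=fit({n:M[n]},bracket_parts(),x);print(n,x1.round(4),f)
S={'side':[(283,188),(296,191)],'top':[(206,147),(228,145)]}
W={}
for n in C:
    for i,(u,v) in enumerate(S[n]):
        w=im[n][v-5:v+6,u-5:u+6].min(2).astype(float); w=np.clip(w-np.percentile(w,75)-15,0,None)
        yy,xx=np.mgrid[v-5:v+6,u-5:u+6]; c=((xx*w).sum()/w.sum(),(yy*w).sum()/w.sum())
        W[n,i]=back(n,*c,.092); print(n,i,np.round(c,2),W[n,i].round(4))
def face(v): # board outline
    x,y,a=v; R=Rt.from_euler('z',a).as_matrix(); return np.array([[0,.1,.11],[0,-.1,.11],[0,-.1,0],[0,.1,0]])@R.T+[x,y,0]
l=(W['top',0]+W['side',0])/2;r=(W['top',1]+W['side',1])/2
d=l-r;a=np.arctan2(-d[0],d[1]);m=(l+r)/2;print('dist',np.linalg.norm(d),'yaw',a,'top',np.arctan2(-(W['top',0]-W['top',1])[0],(W['top',0]-W['top',1])[1]))
b=m+.010*np.array([np.cos(a),np.sin(a),0]);print('board',b)
for n in C:
    ov=cv2.resize(im[n],None,fx=4,fy=4,interpolation=cv2.INTER_CUBIC)
    q=hullmask(n,place(bracket_parts(),*x)); q=cv2.resize(q,None,fx=4,fy=4);e=cv2.morphologyEx((q>.5).astype(np.uint8),cv2.MORPH_GRADIENT,np.ones((2,2))); ov[e>0]=(0,0,255)
    cv2.polylines(ov,[((proj(n,face((b[0],b[1],a)))+.5)*4).astype(np.int32)],True,(0,255,0),1)
    im[n+'o']=ov
A=im['sideo'][165*4:260*4,250*4:350*4];B=im['topo'][165*4:260*4,240*4:340*4]
D=im['topo'][115*4:165*4,165*4:265*4]
D2=im['sideo'][170*4:220*4,250*4:350*4]
cv2.imwrite('pics/c4.png',np.vstack([np.hstack([A,B]),np.hstack([D2,D])]))
E
```

```text
both [ 0.4932 -0.0154  0.0277] 0.15515584626515275
side [ 0.4946 -0.0144  0.008 ] 0.07481783483691881
top [ 0.4928 -0.0148  0.0304] 0.07409574468085106
side 0 [283.6  185.96] [0.6412 0.1991 0.092 ]
side 1 [295.68 189.53] [0.6483 0.1436 0.092 ]
top 0 [205.42 146.2 ] [0.6436 0.1971 0.092 ]
top 1 [227.09 144.19] [0.6507 0.1416 0.092 ]
dist 0.05592382084654588 yaw 0.12776579979621533 top 0.12812549283779615
board [0.65586788 0.17161386 0.092     ]
```

View pics/c4.png

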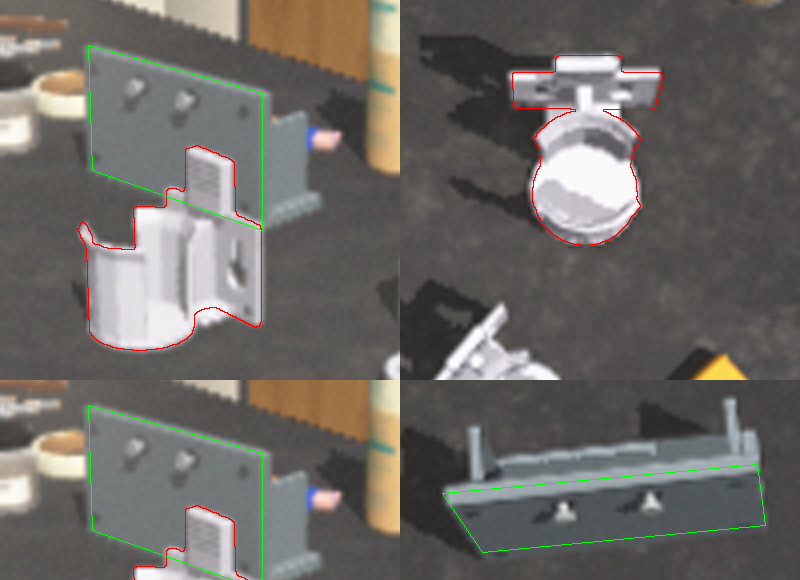

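```bash
cat >>h.py <<'E'
YB=np.pi+.026
def plan(xyz,yaw=YB,base=None):
    s=state(); R=Rt.from_euler('xyz',s['tool_rot']) ; p=np.array(s['ee_pos'])
    if base is not None: p,R=base
    Rn=Rt.from_euler('xyz',[np.pi,0,yaw])
    print('shift',(R.inv().apply(np.array(xyz)-p)*1000).round(1),'turn',np.degrees((R.inv()*Rn).as_rotvec()).round(2))
    return np.array(xyz),Rn
def ring(u,v,h,img,thr=130):
    g=img.min(2)[v-18:v+18,u-18:u+18]; b=(cv2.resize(g,None,fx=8,fy=8,interpolation=cv2.INTER_CUBIC)>thr).astype(np.uint8)
    c=max(cv2.findContours(b,cv2.RETR_EXTERNAL,cv2.CHAIN_APPROX_NONE)[0],key=cv2.contourArea)
    (a,bb),d,_=cv2.fitEllipse(c); P=back('top',u-18+(a+.5)/8-.5,v-18+(bb+.5)/8-.5,h); print('ring',P.round(4),np.round(np.array(d)/8,1))
def st():
    s=state();print('t',round(s['clock'],2),'p',s['ee_pos'].round(4),'rpy',s['tool_rot'].round(4),'F',s['ft_force'].round(1),'op',round(s['opening']*1000,1))
E
python3 -c "
from h import *
b=plan([.5715,-.2115,.25]);plan([.5715,-.2115,.1755],base=b)"
```

```text
shift [-608.3 -488.8  154.7] turn [  0.    0.  -25.2]
shift [ 0.  -0.  74.5] turn [0. 0. 0.]
```

>>> carry_out([
  [0,-20,-16,0,0,0,-3],
  [0,-58,-47,0,0,0,-8],
  [0,-98,-79,0,0,0,-15],
  [0,-138,-111,0,0,0,-22],
  [0,-178,-143,0,0,0,-25.2],
  [0,-218,-175,0,0,0,-25.2],
  [0,-258,-207,10,0,0,-25.2],
  [0,-298,-240,20,0,0,-25.2],
  [0,-338,-272,30,0,0,-25.2],
  [0,-378,-304,40,0,0,-25.2],
  [0,-418,-336,50,0,0,-25.2],
  [0,-450,-362,60,0,0,-25.2],
])

```text
clock: 3.0
ee_pos: [0.4783, -0.0337, 0.3445]
tool_rot: [-3.141, 0.001, -3.117]
ft_force: [-0.2, 0.1, -0.4]
opening: 0.0855
```

```bash
python3 -c "
from h import *
st();im=snapshot('top');ring(359,185,.022,im);ring(363,233,.014,im);ring(407,231,.018,im)
b=plan([.5715,-.2115,.25]);plan([.5715,-.2115,.1755],base=b)"
```

```text
t 3.0 p [ 0.4783 -0.0337  0.3445] rpy [-3.1414e+00  6.0000e-04 -3.1165e+00] F [-0.2  0.1 -0.4] op 85.5
ring [ 0.5709 -0.2125  0.022 ] [21.  22.1]
ring [ 0.4436 -0.2212  0.014 ] [21.6 22.6]
ring [ 0.4504 -0.3376  0.018 ] [21.6 23. ]
shift [ -87.2 -176.7   93.9] turn [-0.13  0.07 -0.15]
shift [ 0.  -0.  74.5] turn [0. 0. 0.]
```

>>> carry_out([
  [0,-18,-36,15,0,0,0],
  [0,-36,-72,35,0,0,0],
  [0,-54,-108,55,0,0,0],
  [0,-72,-145,75,0,0,0],
  [0,-87,-177,90,0,0,0],
  [0,-87,-177,115,0,0,0],
  [0,-87,-177,140,0,0,0],
  [0,-87,-177,155,0,0,0],
  [0,-87,-177,164,0,0,0],
  [0,-87,-177,168,0,0,0],
  [0,-87,-177,168,0,0,0],
])

```text
clock: 4.42
ee_pos: [0.5693, -0.2064, 0.1771]
tool_rot: [-3.141, 0.001, -3.115]
ft_force: [-0.3, 0.6, 0.4]
opening: 0.0854
```

>>> carry_out([
  [60,0,0,0,0,0,0],
  [120,0,0,0,0,0,0],
  [120,0,0,0,0,0,0],
  [120,0,0,0,0,0,0],
  [120,0,0,0,0,0,0],
  [120,0,0,0,0,0,0],
], squeeze=40)

```text
clock: 5.18
ee_pos: [0.5694, -0.2065, 0.1779]
tool_rot: [-3.141, 0.001, -3.116]
ft_force: [-1.9, 0.2, 9.0]
opening: 0.0569
```

```bash
python3 -c "
from h import *
st()
b=plan([.494,-.015,.30]);b=plan([.494,-.015,.182],base=b)"
```

```text
t 5.17 p [ 0.5694 -0.2065  0.1779] rpy [-3.1409e+00  1.2000e-03 -3.1156e+00] F [-1.9  0.2  9. ] op 56.9
shift [  70.2  193.3 -122.3] turn [-0.04  0.07 -0.  ]
shift [  0.  -0. 118.] turn [0. 0. 0.]
```

>>> carry_out([
  [120,0,0,-10,0,0,0],
  [120,0,0,-35,0,0,0],
  [120,0,0,-65,0,0,0],
  [120,0,0,-95,0,0,0],
  [120,10,20,-122,0,0,0],
  [120,22,55,-122,0,0,0],
  [120,36,95,-122,0,0,0],
  [120,50,135,-122,0,0,0],
  [120,62,170,-122,0,0,0],
  [120,70,193,-122,0,0,0],
  [120,70,193,-122,0,0,0],
  [120,70,193,-122,0,0,0],
])

```text
clock: 6.68
ee_pos: [0.4946, -0.0157, 0.2992]
tool_rot: [-3.141, 0.001, -3.115]
ft_force: [0.4, -0.5, -0.9]
opening: 0.0571
```

```bash
python3 -c "
from h import *
st()
im=snapshot('side');crop('side',im,200,380,110,250,4,'s1.png')
b=plan([.4935,-.015,.23]);b=plan([.4935,-.015,.184],base=b)"
```

```text
t 6.67 p [ 0.4946 -0.0157  0.2992] rpy [-3.1411e+00  1.0000e-03 -3.1155e+00] F [ 0.4 -0.5 -0.9] op 57.1
shift [ 1.1  1.  69. ] turn [-0.02  0.05 -0.03]
shift [ 0. -0. 46.] turn [0. 0. 0.]
```

View pics/s1.png

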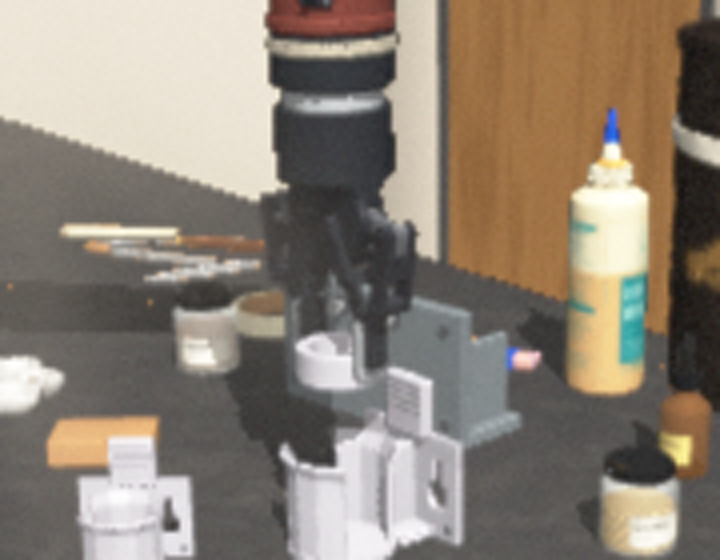

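>>> carry_out([
  [120,3,1,20,0,0,0],
  [120,3,1,40,0,0,0],
  [120,3,1,55,0,0,0],
  [120,3,1,65,0,0,0],
  [120,3,1,72,0,0,0],
  [120,3,1,79,0,0,0],
  [120,3,1,86,0,0,0],
  [120,3,1,93,0,0,0],
  [120,3,1,100,0,0,0],
  [120,3,1,107,0,0,0],
  [120,3,1,112,0,0,0],
  [120,3,1,112,0,0,0],
])

```text
clock: 8.22
ee_pos: [0.4911, -0.0144, 0.1864]
tool_rot: [-3.142, -0.0, -3.116]
ft_force: [0.9, 0.0, -0.7]
opening: 0.057
```

```bash
python3 -c "
from h import *
st()"
```

```text
t 8.22 p [ 0.4911 -0.0144  0.1864] rpy [-3.1416e+00 -3.0000e-04 -3.1156e+00] F [ 0.9  0.  -0.7] op 57.0
```

>>> carry_out([
  [120,0,0,2,0,0,0],
  [120,0,0,2,0,0,0],
  [70,0,0,2,0,0,0],
  [55,0,0,2,0,0,0],
  [55,0,0,2,0,0,0],
  [55,0,0,0,0,0,0],
  [55,0,0,-15,0,0,0],
  [50,0,0,-45,0,0,0],
  [30,0,0,-80,0,0,0],
  [0,0,0,-110,0,0,0],
  [0,0,-30,-110,0,0,0],
  [0,0,-60,-110,0,0,0],
])

```text
clock: 9.72
ee_pos: [0.4928, -0.0748, 0.2984]
tool_rot: [-3.141, 0.002, -3.115]
ft_force: [-0.1, 0.3, -0.1]
opening: 0.0856
```

```bash
python3 -c "
from h import *
st();im=snapshot('top');ring(363,233,.014,im);ring(407,231,.018,im)
b=plan([.4515,-.338,.27]);b=plan([.4515,-.338,.178],base=b)"
```

```text
t 9.72 p [ 0.4928 -0.0748  0.2984] rpy [-3.1409e+00  1.9000e-03 -3.1145e+00] F [-0.1  0.3 -0.1] op 85.6Traceback (most recent call last):
  File "<string>", line 3, in <module>
    st();im=snapshot('top');ring(363,233,.014,im);ring(407,231,.018,im)
                            ~~~~^^^^^^^^^^^^^^^^^
  File "h.py", line 53, in ring
    c=max(cv2.findContours(b,cv2.RETR_EXTERNAL,cv2.CHAIN_APPROX_NONE)[0],key=cv2.contourArea)
ValueError: max() iterable argument is empty
```

```bash
python3 -c "
from h import *
im=snapshot('top');a=im[130:310,230:450];b=snapshot('side')[160:330,200:400]
cv2.imwrite('pics/t2.png',np.hstack([cv2.resize(a,(400,327),interpolation=cv2.INTER_CUBIC),cv2.resize(b,(385,327),interpolation=cv2.INTER_CUBIC)]))"
```

```text
(no output)
```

View pics/t2.png

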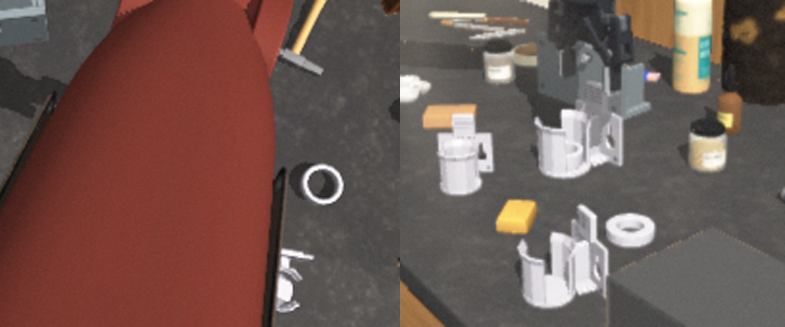

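```bash
python3 -c "
from h import *
st();im=snapshot('top');ring(407,231,.018,im)
b=plan([.451,-.338,.25]);b=plan([.451,-.338,.178],base=b)"
```

```text
t 9.88 p [ 0.4927 -0.0753  0.2977] rpy [-3.1412e+00  1.1000e-03 -3.1175e+00] F [ 0.4 -0.6 -0.3] op 85.1
ring [ 0.4504 -0.3376  0.018 ] [21.6 23. ]
shift [  48.2 -262.4   47.4] turn [ 0.    0.03 -0.07]
shift [ 0. -0. 72.] turn [0. 0. 0.]
```

>>> carry_out([
  [0,6,-30,0,0,0,0],
  [0,14,-75,0,0,0,0],
  [0,22,-120,5,0,0,0],
  [0,30,-165,15,0,0,0],
  [0,40,-210,30,0,0,0],
  [0,48,-248,47,0,0,0],
  [0,48,-262,65,0,0,0],
  [0,48,-262,90,0,0,0],
  [0,48,-262,108,0,0,0],
  [0,48,-262,116,0,0,0],
  [0,48,-262,120,0,0,0],
  [0,48,-262,120,0,0,0],
])

```text
clock: 11.42
ee_pos: [0.4518, -0.3372, 0.177]
tool_rot: [-3.141, 0.0, -3.115]
ft_force: [-0.0, -0.8, 0.1]
opening: 0.0856
```

>>> carry_out([
  [0,0,0,0,0,0,0],
  [60,0,0,0,0,0,0],
  [120,0,0,0,0,0,0],
  [120,0,0,0,0,0,0],
  [120,0,0,0,0,0,0],
  [120,0,0,0,0,0,0],
  [120,0,0,0,0,0,0],
], squeeze=40)

```text
clock: 12.3
ee_pos: [0.4516, -0.3376, 0.1777]
tool_rot: [-3.141, 0.001, -3.116]
ft_force: [-2.2, 2.3, 10.0]
opening: 0.0568
```

```bash
python3 -c "
from h import *
st()
b=plan([.4935,-.015,.31])"
```

```text
t 12.3 p [ 0.4516 -0.3376  0.1777] rpy [-3.1410e+00  6.0000e-04 -3.1156e+00] F [-2.2  2.3 10. ] op 56.8
shift [ -50.3  321.3 -132.5] turn [-0.04  0.04 -0.  ]
```

>>> carry_out([
  [120,0,0,-10,0,0,0],
  [120,0,0,-40,0,0,0],
  [120,0,0,-80,0,0,0],
  [120,0,10,-120,0,0,0],
  [120,-6,40,-135,0,0,0],
  [120,-14,85,-135,0,0,0],
  [120,-22,135,-135,0,0,0],
  [120,-30,185,-135,0,0,0],
  [120,-38,235,-135,0,0,0],
  [120,-46,285,-135,0,0,0],
  [120,-51,321,-135,0,0,0],
  [120,-51,321,-135,0,0,0],
])

```text
clock: 13.8
ee_pos: [0.4941, -0.0132, 0.3122]
tool_rot: [3.141, 0.0, -3.112]
ft_force: [-0.7, -0.7, -1.1]
opening: 0.0565
```

```bash
python3 -c "
from h import *
st()
for nm in ('ring_18_c','ring_22_c'):
  for d in silhouettes('side',nm):
    ys,xs=np.nonzero(d['mask']);print(nm,round(d['conf'],2),d['at'],xs.min(),xs.max(),ys.min(),ys.max())
p=state()['ee_pos'];c=p-[0,0,.1687]
print(proj('side',cyl(.029,c[2]-.009,c[2]+.009,c=c[:2])).min(0),proj('side',cyl(.029,c[2]-.009,c[2]+.009,c=c[:2])).max(0))
im=snapshot('side');crop('side',im,240,340,150,260,5,'s2.png')
b=plan([.4945,-.015,.207])"
```

```text
t 13.8 p [ 0.4941 -0.0132  0.3122] rpy [ 3.1413e+00  4.0000e-04 -3.1122e+00] F [-0.7 -0.7 -1.1] op 56.5
ring_22_c 0.68 [240.2, 286.5] 286 294 234 248
[272.57342457 189.07835562] [295.09633624 202.57964591]
shift [ -0.4   0.8 105. ] turn [-0.02  0.01 -0.01]
```

View pics/s2.png

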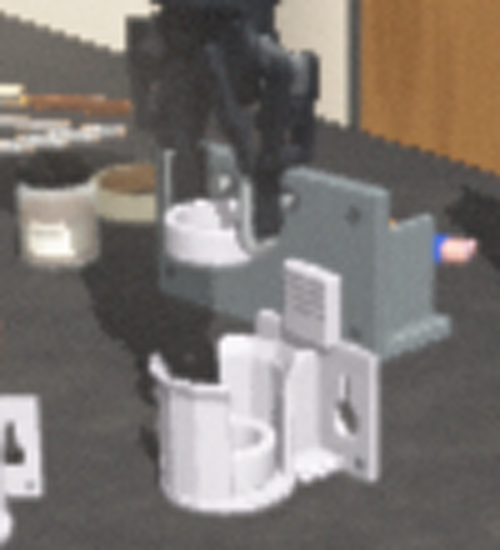

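>>> carry_out([
  [120,0,-1,20,0,0,0],
  [120,0,-1,38,0,0,0],
  [120,0,-1,48,0,0,0],
  [120,0,-1,56,0,0,0],
  [120,0,-1,64,0,0,0],
  [120,0,-1,72,0,0,0],
  [120,0,-1,80,0,0,0],
  [120,0,-1,88,0,0,0],
  [120,0,-1,96,0,0,0],
  [120,0,-1,102,0,0,0],
  [120,0,-1,105,0,0,0],
  [120,0,-1,105,0,0,0],
])

```text
clock: 15.45
ee_pos: [0.4941, -0.0163, 0.2066]
tool_rot: [3.142, -0.0, -3.116]
ft_force: [0.9, 0.7, -0.8]
opening: 0.0566
```

>>> carry_out([
  [120,0,0,1,0,0,0],
  [120,0,0,1,0,0,0],
  [70,0,0,1,0,0,0],
  [55,0,0,1,0,0,0],
  [55,0,0,1,0,0,0],
  [55,0,0,0,0,0,0],
  [55,0,0,-15,0,0,0],
  [50,0,0,-45,0,0,0],
  [30,0,0,-80,0,0,0],
  [0,0,0,-95,0,0,0],
  [0,10,-40,-95,0,0,0],
  [0,20,-80,-95,0,0,0],
])

```text
clock: 16.95
ee_pos: [0.4762, -0.0974, 0.3031]
tool_rot: [-3.141, 0.002, -3.114]
ft_force: [0.6, -0.7, 0.2]
opening: 0.0851
```

```bash
python3 -c "
from h import *
st()
M=[d for d in silhouettes('side','ring_14_c')]
for d in M:
    ys,xs=np.nonzero(d['mask']);print(round(d['conf'],2),xs.mean(),ys.mean(),xs.min(),xs.max(),back('side',xs.mean(),ys.mean(),.007).round(4))
b=plan([.4435,-.222,.25]);b=plan([.4435,-.222,.175],base=b)
im=snapshot('side');crop('side',im,240,340,150,260,5,'s3.png')"
```

```text
t 16.95 p [ 0.4762 -0.0974  0.3031] rpy [-3.1409e+00  1.7000e-03 -3.1141e+00] F [ 0.6 -0.7  0.2] op 85.1
0.74 318.93538461538463 279.00307692307695 308 330 [ 0.4437 -0.2215  0.007 ]
shift [  35.1 -119.9   53.3] turn [-0.17  0.06 -0.06]
shift [ 0. -0. 75.] turn [0. 0. 0.]
```

>>> carry_out([
  [0,8,-26,8,0,0,0],
  [0,18,-60,20,0,0,0],
  [0,28,-95,40,0,0,0],
  [0,35,-118,60,0,0,0],
  [0,35,-120,85,0,0,0],
  [0,35,-120,108,0,0,0],
  [0,35,-120,120,0,0,0],
  [0,35,-120,127,0,0,0],
  [0,35,-120,127,0,0,0],
  [0,35,-120,127,0,0,0],
])

```text
clock: 18.3
ee_pos: [0.4447, -0.2177, 0.1754]
tool_rot: [-3.141, 0.001, -3.115]
ft_force: [-0.3, 0.8, 0.2]
opening: 0.0854
```

>>> carry_out([
  [0,0,0,0,0,0,0],
  [60,0,0,0,0,0,0],
  [120,0,0,0,0,0,0],
  [120,0,0,0,0,0,0],
  [120,0,0,0,0,0,0],
  [120,0,0,0,0,0,0],
  [120,0,0,0,0,0,0],
], squeeze=40)

```text
clock: 19.18
ee_pos: [0.4445, -0.2177, 0.1755]
tool_rot: [-3.141, 0.001, -3.115]
ft_force: [-2.9, 1.0, 13.7]
opening: 0.0562
```

```bash
python3 -c "
from h import *
st()
b=plan([.4935,-.015,.31])"
```

```text
t 19.18 p [ 0.4445 -0.2177  0.1755] rpy [-3.1411e+00  5.0000e-04 -3.1153e+00] F [-2.9  1.  13.7] op 56.2
shift [ -54.4  201.3 -134.5] turn [-0.03  0.03  0.02]
```

View pics/s3.png

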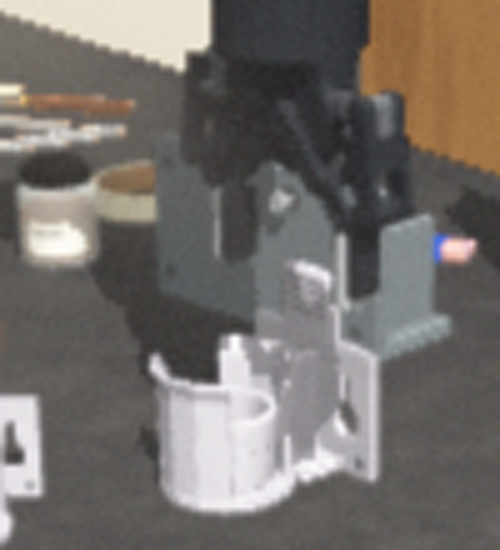

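>>> carry_out([
  [120,0,0,-10,0,0,0],
  [120,0,0,-40,0,0,0],
  [120,0,0,-80,0,0,0],
  [120,-5,10,-115,0,0,0],
  [120,-15,40,-130,0,0,0],
  [120,-25,75,-130,0,0,0],
  [120,-35,115,-130,0,0,0],
  [120,-44,155,-130,0,0,0],
  [120,-52,190,-130,0,0,0],
  [120,-55,201,-130,0,0,0],
  [120,-55,201,-130,0,0,0],
  [120,-55,201,-130,0,0,0],
])

```text
clock: 20.68
ee_pos: [0.494, -0.0161, 0.3048]
tool_rot: [-3.141, -0.0, -3.116]
ft_force: [-0.4, -1.2, -0.7]
opening: 0.0562
```

```bash
python3 -c "
from h import *
st()
b=plan([.4945,-.015,.2225])"
```

```text
t 20.68 p [ 0.494  -0.0161  0.3048] rpy [-3.1412e+00 -1.0000e-04 -3.1164e+00] F [-0.4 -1.2 -0.7] op 56.2
shift [-0.5  1.1 82.3] turn [-0.02 -0.01 -0.05]
```

>>> carry_out([
  [120,0,1,15,0,0,0],
  [120,0,1,28,0,0,0],
  [120,0,1,36,0,0,0],
  [120,0,1,44,0,0,0],
  [120,0,1,52,0,0,0],
  [120,0,1,60,0,0,0],
  [120,0,1,68,0,0,0],
  [120,0,1,75,0,0,0],
  [120,0,1,80,0,0,0],
  [120,0,1,82,0,0,0],
  [120,0,1,82,0,0,0],
])

```text
clock: 22.05
ee_pos: [0.4941, -0.0143, 0.2226]
tool_rot: [-3.142, -0.0, -3.116]
ft_force: [0.0, -0.4, -0.4]
opening: 0.056
```

>>> carry_out([
  [120,0,0,0,0,0,0],
  [70,0,0,0,0,0,0],
  [55,0,0,0,0,0,0],
  [55,0,0,0,0,0,0],
  [55,0,0,-3,0,0,0],
  [55,0,0,-15,0,0,0],
  [50,0,0,-45,0,0,0],
  [30,0,0,-80,0,0,0],
  [0,0,0,-110,0,0,0],
  [0,30,-60,-120,0,0,0],
  [0,40,-120,-120,0,0,0],
  [0,60,-180,-120,0,0,0],
])

```text
clock: 23.55
ee_pos: [0.4397, -0.1935, 0.3441]
tool_rot: [-3.14, 0.002, -3.115]
ft_force: [1.8, -0.8, -0.8]
opening: 0.0851
```

```bash
python3 - <<'E'
from h import *
st()
im={n:snapshot(n) for n in C}
at={'top':(286,202),'side':(293,233)};M={}
for n in C:
    for k in range(3):
        L=[d for d in silhouettes(n,'bracket') if np.hypot(*(np.array(d['at'][::-1])-at[n]))<15]
        if L: M[n]=L[0]['mask'].astype(float);break
for n in M: x1,f=fit({n:M[n]},bracket_parts(),[.4935,-.015,.026]);print(n,x1.round(4),f)
A=cv2.resize(im['side'][160:260,240:340],(400,400),interpolation=cv2.INTER_CUBIC)
B=cv2.resize(im['top'][160:240,240:320],(400,400),interpolation=cv2.INTER_CUBIC)
cv2.imwrite('pics/s4.png',np.hstack([A,B]))
E
```

```text
t 23.55 p [ 0.4397 -0.1935  0.3441] rpy [-3.1403e+00  2.1000e-03 -3.1147e+00] F [ 1.8 -0.8 -0.8] op 85.1
side [ 0.4944 -0.0135 -0.0112] 0.41964285714285715
top [ 0.4921 -0.0155  0.0372] 0.6407307171853857
```

View pics/s4.png

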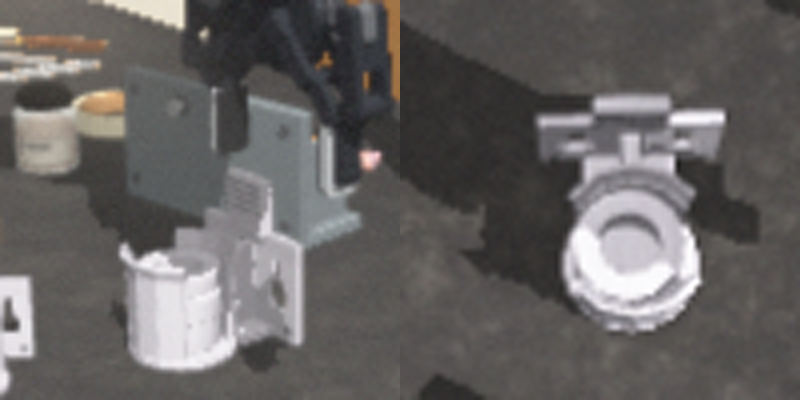

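```bash
python3 -c "
from h import *
b=plan([.5533,-.0136,.31],yaw=-np.pi/2+.026);b=plan([.554,-.0135,.251],yaw=-np.pi/2+.026,base=b)"
```

```text
shift [-117.9  176.6   33.4] turn [-3.000e-02  2.000e-02 -9.017e+01]
shift [-0.1 -0.7 59. ] turn [0. 0. 0.]
```

>>> carry_out([
  [60,-12,18,0,0,0,-8],
  [80,-25,37,0,0,0,-17],
  [80,-38,56,0,0,0,-26],
  [80,-51,76,0,0,0,-35],
  [80,-64,96,5,0,0,-44],
  [80,-77,116,10,0,0,-53],
  [80,-90,135,15,0,0,-62],
  [80,-103,154,20,0,0,-71],
  [80,-112,168,25,0,0,-80],
  [80,-118,177,30,0,0,-88],
  [80,-118,177,30,0,0,-90.2],
  [80,-118,177,30,0,0,-90.2],
])

```text
clock: 25.25
ee_pos: [0.5532, -0.0102, 0.313]
tool_rot: [3.141, 0.0, -1.539]
ft_force: [-0.1, 0.4, -0.2]
opening: 0.0586
```

```bash
python3 -c "
from h import *
st();b=plan([.5538,-.0136,.251],yaw=-np.pi/2+.026)"
```

```text
t 25.25 p [ 0.5532 -0.0102  0.313 ] rpy [ 3.1414e+00  3.0000e-04 -1.5394e+00] F [-0.1  0.4 -0.2] op 58.6
shift [ 3.5 -0.5 62. ] turn [0.01 0.02 0.31]
```

>>> carry_out([
  [100,1,0,10,0,0,0],
  [100,1,0,20,0,0,0],
  [100,1,0,20,0,0,0],
  [100,1,0,20,0,0,0],
])

```text
clock: 25.75
ee_pos: [0.5533, -0.0129, 0.2926]
tool_rot: [3.141, 0.0, -1.542]
ft_force: [0.4, -0.2, -0.5]
opening: 0.0519
```

```bash
python3 -c "
from h import *
st();b=plan([.5538,-.0136,.251],yaw=-np.pi/2+.026)"
```

```text
t 25.75 p [ 0.5533 -0.0129  0.2926] rpy [ 3.1413e+00  1.0000e-04 -1.5416e+00] F [ 0.4 -0.2 -0.5] op 51.9
shift [ 0.7 -0.5 41.6] turn [0.02 0.   0.18]
```

>>> carry_out([
  [100,1,-0.5,12,0,0,0.2],
  [100,1,-0.5,25,0,0,0.2],
  [100,1,-0.5,36,0,0,0.2],
  [100,1,-0.5,41.5,0,0,0.2],
  [100,1,-0.5,41.5,0,0,0.2],
  [170,1,-0.5,41.5,0,0,0.2],
  [230,1,-0.5,41.5,0,0,0.2],
  [250,1,-0.5,41.5,0,0,0.2],
  [250,1,-0.5,41.5,0,0,0.2],
  [250,1,-0.5,41.5,0,0,0.2],
  [250,1,-0.5,41.5,0,0,0.2],
  [250,1,-0.5,41.5,0,0,0.2],
], squeeze=95)

```text
clock: 27.25
ee_pos: [0.5537, -0.0138, 0.2517]
tool_rot: [3.141, -0.0, -1.545]
ft_force: [-2.5, -1.0, 4.9]
opening: 0.0086
```

```bash
python3 -c "
from h import *
st()"
```

```text
t 27.25 p [ 0.5537 -0.0138  0.2517] rpy [ 3.1415e+00 -2.0000e-04 -1.5448e+00] F [-2.5 -1.   4.9] op 8.6
```

>>> carry_out([
  [250,0,0,-3,0,0,0],
  [250,0,0,-8,0,0,0],
  [250,0,0,-18,0,0,0],
  [250,0,0,-30,0,0,0],
  [250,0,0,-42,0,0,0],
  [250,0,0,-54,0,0,0],
  [250,0,0,-62,0,0,0],
  [250,0,0,-65,0,0,0],
  [250,0,0,-65,0,0,0],
])

```text
clock: 28.38
ee_pos: [0.5539, -0.0138, 0.3162]
tool_rot: [3.142, 0.0, -1.545]
ft_force: [0.3, -0.3, -4.0]
opening: 0.0089
```

```bash
python3 -c "
from h import *
st();b=plan([.6063,.1653,.314],yaw=-np.pi/2+.128)"
```

```text
t 28.38 p [ 0.5539 -0.0138  0.3162] rpy [ 3.1415  0.     -1.5448] F [ 0.3 -0.3 -4. ] op 8.9
shift [-177.7  -57.1    2.2] turn [ 0.    0.   -5.84]
```

>>> carry_out([
  [250,-6,-2,0,0,0,0],
  [250,-20,-7,0,0,0,-1],
  [250,-40,-13,0,0,0,-2],
  [250,-62,-20,0,0,0,-3],
  [250,-85,-27,0,0,0,-4],
  [250,-108,-35,0,0,0,-5],
  [250,-130,-42,0,0,0,-5.8],
  [250,-150,-49,0,0,0,-5.8],
  [250,-166,-54,0,0,0,-5.8],
  [250,-176,-57,1,0,0,-5.8],
  [250,-178,-57,2,0,0,-5.8],
  [250,-178,-57,2,0,0,-5.8],
])

```text
clock: 29.88
ee_pos: [0.6061, 0.1653, 0.314]
tool_rot: [3.141, -0.0, -1.444]
ft_force: [0.6, -0.4, -3.9]
opening: 0.0086
```

```bash
python3 - <<'E'
from h import *
st()
im={n:snapshot(n) for n in C}
s=state();p=s['ee_pos'];yaw=s['tool_rot'][2]+np.pi/2
n_=np.array([np.cos(yaw),np.sin(yaw)]);o=p[:2]-.060*n_
print('bracket pred',o,yaw,p[2]-.2517)
for n in C:
    ov=cv2.resize(im[n],None,fx=4,fy=4,interpolation=cv2.INTER_CUBIC)
    q=cv2.resize(hullmask(n,place(bracket_parts(),o[0],o[1],yaw,p[2]-.2517)),None,fx=4,fy=4)
    e=cv2.morphologyEx((q>.5).astype(np.uint8),cv2.MORPH_GRADIENT,np.ones((2,2))); ov[e>0]=(0,0,255)
    im[n]=ov
u=proj('side',[[o[0],o[1],.1]])[0].astype(int);v=proj('top',[[o[0],o[1],.1]])[0].astype(int)
print(u,v)
A=im['side'][(u[1]-60)*4:(u[1]+60)*4,(u[0]-40)*4:(u[0]+60)*4];B=im['top'][(v[1]-60)*4:(v[1]+60)*4,(v[0]-50)*4:(v[0]+50)*4]
cv2.imwrite('pics/s5.png',np.hstack([A,B]))
E
```

```text
t 29.88 p [0.6061 0.1653 0.314 ] rpy [ 3.1411e+00 -2.0000e-04 -1.4438e+00] F [ 0.6 -0.4 -3.9] op 8.6
bracket pred [0.54665263 0.15745746] 0.1265585569977874 0.06252894593249864
[265 192] [217 181]
```

View pics/s5.png

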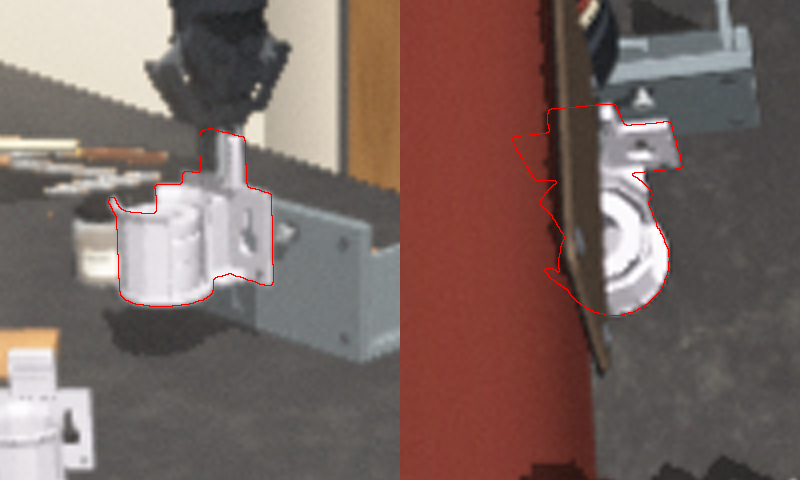

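>>> carry_out([
  [250,0,-8,0,0,0,0],
  [250,0,-18,0,0,0,0],
  [250,0,-26,0,0,0,0],
  [250,0,-30,0,0,0,0],
  [250,0,-33,0,0,0,0],
  [250,0,-35,0,0,0,0],
  [250,0,-37,0,0,0,0],
  [250,0,-39,0,0,0,0],
  [250,0,-41,0,0,0,0],
  [250,0,-41,0,0,0,0],
])

```text
clock: 31.22
ee_pos: [0.6451, 0.1707, 0.3136]
tool_rot: [3.136, -0.0, -1.443]
ft_force: [-9.8, -2.0, -0.3]
opening: 0.0088
```

```bash
python3 -c "
from h import *
st();b=plan([.6509,.1710,.3135],yaw=-np.pi/2+.128)"
```

```text
t 31.23 p [0.6451 0.1707 0.3136] rpy [ 3.1359e+00 -1.0000e-04 -1.4428e+00] F [-9.8 -2.  -0.3] op 8.8
shift [ 0.4 -5.8  0.1] turn [ 0.33 -0.01 -0.  ]
```

```bash
python3 - <<'E'
from h import *
im={n:snapshot(n) for n in C}
s=state();p=s['ee_pos'];yaw=s['tool_rot'][2]+np.pi/2
n_=np.array([np.cos(yaw),np.sin(yaw)]);o=p[:2]-.060*n_
for n,(x0,x1,y0,y1) in {'side':(250,350,140,240),'top':(190,270,110,190)}.items():
    k=4 if n=='side' else 5
    ov=cv2.resize(im[n],None,fx=k,fy=k,interpolation=cv2.INTER_CUBIC)
    q=cv2.resize(hullmask(n,place(bracket_parts(),o[0],o[1],yaw,p[2]-.2517)),None,fx=k,fy=k)
    e=cv2.morphologyEx((q>.5).astype(np.uint8),cv2.MORPH_GRADIENT,np.ones((2,2))); ov[e>0]=(0,0,255)
    b=np.array([.6559,.1716]);R=np.array([[np.cos(.128),-np.sin(.128)],[np.sin(.128),np.cos(.128)]])
    F=np.array([[*(b+R@[0,y]),z] for y,z in((.1,.11),(-.1,.11),(-.1,0),(.1,0))])
    cv2.polylines(ov,[((proj(n,F)+.5)*k).astype(np.int32)],True,(0,255,0),1)
    im[n]=ov[y0*k:y1*k,x0*k:x1*k]
cv2.imwrite('pics/s6.png',np.hstack([im['side'],im['top']]))
E
```

```text
(no output)
```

View pics/s6.png

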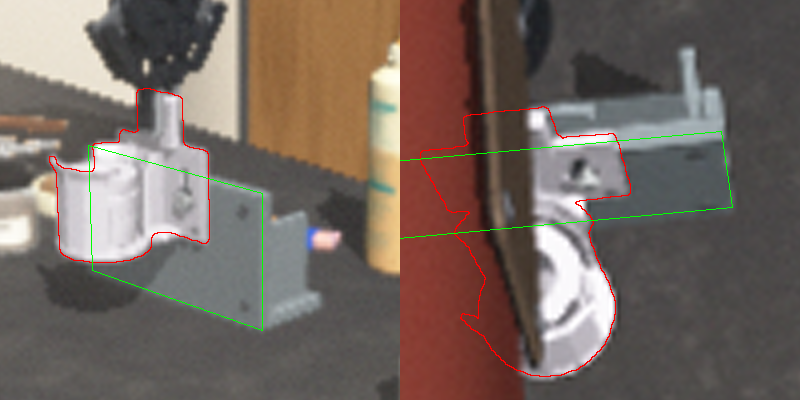

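>>> carry_out([
  [250,0,-1,0,0,0,0],
  [250,0,-1,0,0,0,0],
  [250,0,-1,0,0,0,0],
])

```text
clock: 31.7
ee_pos: [0.6455, 0.1707, 0.3134]
tool_rot: [3.134, -0.0, -1.443]
ft_force: [-12.5, -2.2, 1.8]
opening: 0.0087
```

```bash
python3 -c "
from h import *
st();s=state();print(s['torque'])"
```

```text
t 31.7 p [0.6455 0.1707 0.3134] rpy [ 3.1344e+00 -2.0000e-04 -1.4427e+00] F [-12.5  -2.2   1.8] op 8.7
[-0.50682088  3.01573215  0.48830581]
```

>>> carry_out([
  [250,0,-1,2,0,0,0],
  [250,0,-1,4,0,0,0],
  [250,0,-1,6,0,0,0],
  [250,0,-1,8,0,0,0],
  [250,0,-1,8,0,0,0],
])

```text
clock: 32.33
ee_pos: [0.6458, 0.171, 0.3058]
tool_rot: [3.133, 0.0, -1.442]
ft_force: [-17.2, -2.1, 7.3]
opening: 0.0081
```

```bash
python3 -c "
from h import *
st();s=state();print(s['torque'])"
```

```text
t 32.33 p [0.6458 0.171  0.3058] rpy [ 3.1330e+00  2.0000e-04 -1.4424e+00] F [-17.2  -2.1   7.3] op 8.1
[-0.45282336  4.12901612  0.52529902]
```

>>> carry_out([
  [250,0,0.7,2,0,0,0],
  [250,0,0.7,4,0,0,0],
  [250,0,0.7,6,0,0,0],
  [250,0,0.7,8,0,0,0],
  [250,0,0.7,8,0,0,0],
])

```text
clock: 32.95
ee_pos: [0.6455, 0.1699, 0.2977]
tool_rot: [3.134, -0.002, -1.443]
ft_force: [-14.9, -8.0, 6.0]
opening: 0.0084
```

```bash
python3 -c "
from h import *
st();s=state();print(s['torque'])"
```

```text
t 32.95 p [0.6455 0.1699 0.2977] rpy [ 3.1337e+00 -2.4000e-03 -1.4433e+00] F [-14.9  -8.    6. ] op 8.4
[-1.68037895  3.34613255  0.57437211]
```

>>> carry_out([
  [250,1,0.4,0,0,0,0],
  [250,1.2,0.4,2,0,0,0],
  [250,1.2,0.4,4,0,0,0],
  [250,1.2,0.4,6,0,0,0],
  [250,1.2,0.4,7.5,0,0,0],
  [250,1.2,0.4,7.5,0,0,0],
])

```text
clock: 33.7
ee_pos: [0.6453, 0.1693, 0.2905]
tool_rot: [3.134, -0.001, -1.443]
ft_force: [-15.5, -4.5, 6.3]
opening: 0.0086
```

```bash
python3 -c "
from h import *
st();s=state();print(s['torque'])"
```

```text
t 33.7 p [0.6453 0.1693 0.2905] rpy [ 3.1343e+00 -9.0000e-04 -1.4428e+00] F [-15.5  -4.5   6.3] op 8.6
[-0.85416168  3.40535545  0.51436823]
```

>>> carry_out([
  [250,0.5,0.8,1,0,0,0],
  [250,0.5,0.8,2,0,0,0],
  [250,0.5,0.8,2,0,0,0],
])

```text
clock: 34.08
ee_pos: [0.6449, 0.1691, 0.2903]
tool_rot: [3.137, -0.0, -1.442]
ft_force: [-18.1, -2.3, 18.6]
opening: 0.0089
```

```bash
python3 - <<'E'
from h import *
st();print(state()['torque'])
im={n:snapshot(n) for n in C}
s=state();p=s['ee_pos'];yaw=s['tool_rot'][2]+np.pi/2
n_=np.array([np.cos(yaw),np.sin(yaw)]);o=p[:2]-.060*n_
for n,(x0,x1,y0,y1) in {'side':(250,350,140,240),'top':(190,270,110,190)}.items():
    k=4 if n=='side' else 5
    ov=cv2.resize(im[n],None,fx=k,fy=k,interpolation=cv2.INTER_CUBIC)
    q=cv2.resize(hullmask(n,place(bracket_parts(),o[0],o[1],yaw,p[2]-.2517)),None,fx=k,fy=k)
    e=cv2.morphologyEx((q>.5).astype(np.uint8),cv2.MORPH_GRADIENT,np.ones((2,2))); ov[e>0]=(0,0,255)
    im[n]=ov[y0*k:y1*k,x0*k:x1*k]
cv2.imwrite('pics/s7.png',np.hstack([im['side'],im['top']]))
E
```

```text
t 34.08 p [0.6449 0.1691 0.2903] rpy [ 3.1368e+00 -1.0000e-04 -1.4425e+00] F [-18.1  -2.3  18.6] op 8.9
[-0.61016663  3.98875814  0.47417593]
```

View pics/s7.png

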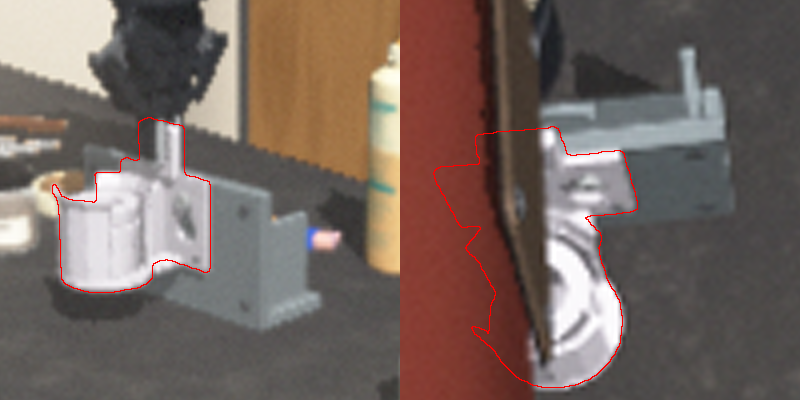

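>>> carry_out([
  [250,0,1,-1,0,0,0],
  [250,0,2,-1.5,0,0,0],
  [250,0,3,-1.5,0,0,0],
  [250,0,4,-1.5,0,0,0],
  [250,0,4,-1.5,0,0,0],
])

```text
clock: 34.8
ee_pos: [0.6433, 0.1688, 0.2905]
tool_rot: [-3.141, 0.0, -1.443]
ft_force: [-2.6, 1.0, 1.4]
opening: 0.0088
```

```bash
python3 -c "
from h import *
st();s=state();print(s['torque'])"
```

```text
t 34.8 p [0.6433 0.1688 0.2905] rpy [-3.1410e+00  3.0000e-04 -1.4435e+00] F [-2.6  1.   1.4] op 8.8
[0.15092935 0.52311178 0.23741751]
```

>>> carry_out([
  [250,0,1,0,0,0,0],
  [250,0,2,0,0,0,0],
  [250,0,3,0,0,0,0],
  [250,0,3,0,0,0,0],
])

```text
clock: 35.3
ee_pos: [0.6408, 0.1681, 0.2906]
tool_rot: [-3.14, -0.0, -1.444]
ft_force: [3.8, -0.3, 0.9]
opening: 0.0085
```

```bash
python3 -c "
from h import *
st();s=state();print(s['torque'])"
```

```text
t 35.3 p [0.6408 0.1681 0.2906] rpy [-3.1400e+00 -3.0000e-04 -1.4437e+00] F [ 3.8 -0.3  0.9] op 8.5
[ 0.06961908 -1.05849547  0.07694158]
```

>>> carry_out([
  [250,0,1,0,0,0,0],
  [250,0,2,0,0,0,0],
  [250,0,2,0,0,0,0],
])

```text
clock: 35.67
ee_pos: [0.6399, 0.168, 0.2907]
tool_rot: [-3.137, -0.0, -1.444]
ft_force: [9.8, 0.6, -3.7]
opening: 0.0084
```

```bash
python3 -c "
from h import *
st();s=state();print(s['torque'])"
```

```text
t 35.67 p [0.6399 0.168  0.2907] rpy [-3.1371e+00 -3.0000e-04 -1.4435e+00] F [ 9.8  0.6 -3.7] op 8.4
[ 0.22185372 -2.59106188  0.3050504 ]
```

>>> carry_out([
  [250,0,-2,0,0,0,0],
  [250,0,-4,0,0,0,0],
  [250,0,-5.5,0.5,0,0,0],
  [250,0,-5.5,1,0,0,0],
  [250,0,-5.5,1,0,0,0],
])

```text
clock: 36.3
ee_pos: [0.6422, 0.1685, 0.2902]
tool_rot: [3.138, -0.0, -1.444]
ft_force: [-8.6, -1.5, 16.1]
opening: 0.009
```

```bash
python3 -c "
from h import *
st();s=state();print(s['torque'])"
```

```text
t 36.3 p [0.6422 0.1685 0.2902] rpy [ 3.1382e+00 -4.0000e-04 -1.4436e+00] F [-8.6 -1.5 16.1] op 9.0
[-0.47646671  1.9728183   0.00325127]
```

Fully down, resting on the studs. Relax slightly, release, and rise.

>>> carry_out([
  [250,0,0.5,-0.8,0,0,0],
  [250,0,0.5,-0.8,0,0,0],
  [220,0,0.5,-0.8,0,0,0],
  [180,0,0.5,-0.8,0,0,0],
  [150,0,0.5,-0.8,0,0,0],
  [150,0,0.5,-0.8,0,0,0],
  [150,0,0.5,-0.8,0,0,0],
  [150,0,0.5,-8,0,0,0],
  [150,0,0.5,-25,0,0,0],
  [150,0,0.5,-50,0,0,0],
  [150,0,0.5,-80,0,0,0],
])

```text
clock: 37.67
ee_pos: [0.6432, 0.1686, 0.3711]
tool_rot: [-3.141, -0.0, -1.444]
ft_force: [-0.2, 0.3, -0.2]
opening: 0.035
```

>>> carry_out([
  [150,30,20,-5,0,0,0],
  [150,75,40,-5,0,0,0],
  [150,120,60,-5,0,0,0],
  [150,165,80,-5,0,0,0],
  [150,210,100,-5,0,0,0],
  [150,250,110,-5,0,0,0],
  [150,250,110,-5,0,0,0],
])

```text
clock: 38.55
ee_pos: [0.5657, -0.0958, 0.3757]
tool_rot: [-3.14, -0.001, -1.447]
ft_force: [-0.7, 0.9, -0.0]
opening: 0.0353
```

```bash
python3 - <<'E'
from h import *
st()
im={n:snapshot(n) for n in C}
yaw=.128;o=np.array([.6435,.1692])-.060*np.array([np.cos(yaw),np.sin(yaw)])
for n,(x0,x1,y0,y1) in {'side':(250,350,140,240),'top':(170,270,110,210)}.items():
    k=4
    ov=cv2.resize(im[n],None,fx=k,fy=k,interpolation=cv2.INTER_CUBIC)
    q=cv2.resize(hullmask(n,place(bracket_parts(),o[0],o[1],yaw,.039)),None,fx=k,fy=k)
    e=cv2.morphologyEx((q>.5).astype(np.uint8),cv2.MORPH_GRADIENT,np.ones((2,2))); ov[e>0]=(0,0,255)
    im[n]=ov[y0*k:y1*k,x0*k:x1*k]
cv2.imwrite('pics/s8.png',np.hstack([im['side'],im['top']]))
E
```

```text
t 38.55 p [ 0.5657 -0.0958  0.3757] rpy [-3.1400e+00 -1.2000e-03 -1.4472e+00] F [-0.7  0.9 -0. ] op 35.3
```

View pics/s8.png

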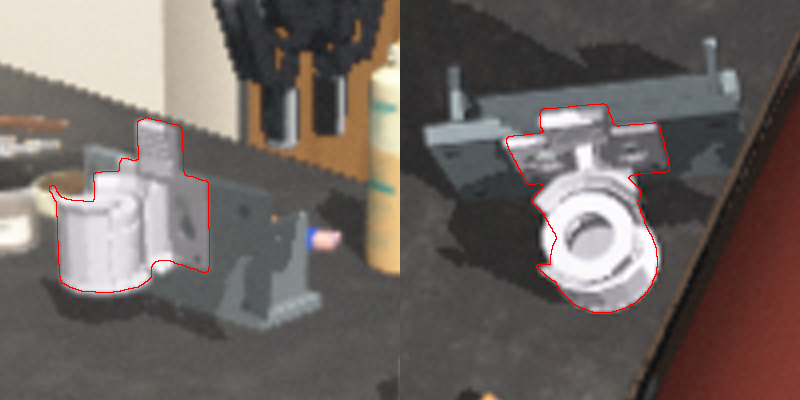

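```bash
python3 -c "
from h import *
print(close_job());st()"
```

```text
the job is handed in; nothing more can be done
None
the job is handed in; nothing more can be done
```

The three rings I found (22, 18 and 14 mm) are stacked flat in the barrel, thickest at the bottom. The bracket hangs on both studs, locked behind the heads, and the job is handed in. I saw no fourth ring, so I took ring_10 to be absent.

**Locked on the studs:** lowering stopped at the expected height, with the underside about 39 mm above the bench. Pulling back about 5 mm met resistance up to about 10 N, so the heads are holding the plate.

**After release:** the final side and top pictures show the bracket hanging level, with the 14 mm ring visible on top, and no contact force on the arm. The last move finished at 38.6 s on the robot's clock. The bystanders in view looked undisturbed, but I did not check each one separately.

**One disagreement:** when pushed on, the plate met resistance about 5 mm before my camera estimate of the board's face. I put this down to slight sag of the held bracket and estimation error. I did not measure directly that the plate sits flat on the board.

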